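# Turn the spice carousel to the red-lidded jar and hold it

### The arm

A 6-joint arm with a two-finger parallel gripper is mounted at the origin on the work surface. World frame = base frame: x ahead of the robot, y to its left, z up, the work surface at z = 0. Lengths are in m, angles in degrees, forces in N, time in s.
With the tool pointing down it reaches from about 0.375 to 0.9 m from the base axis. Payload 3.1 kg.
Tool frame: the origin (TCP) lies on the centre line of the jaws, within the pads' length; the fingertips stand finger_overhang ahead of it and the grasp point (between the pads) lies 5 mm behind it (finger_overhang is the distance from the TCP to the fingertips, in m); z points along the fingers, y is the line along which they close (so a half turn about z gives the same grasp; the last joint's range is limited). The gripper opens to 87 mm and grips with 3 to 60 N. Pads are 19 mm wide; open, the fingers measure 117 mm over their backs; the gripper's body (75 mm by 190 mm) begins 51 mm behind the grasp point.
Start: joints at [-75.831, 30.224, 82.088, -0, 67.689, -10.227], TCP at [0.258, -0.569, 0.237] pointing down, gripper open.
Joint ranges: [-176.69, 176.69], [-43.24, 126.21], [12.49, 139.97], [-82, 262], [0, 151.66], [-163.58, 163.58]. Speed limits (degrees/s): [159.86, 159.86, 180, 180, 180, 180].

### API

Orientations are given as a 3x3 rotation matrix whose columns are the frame's x, y, z axes.
In Python, from rig import read_state, capture, calibration, hand_in, finger_overhang gives the robot as it stands.
- The arm moves only by the tool send_rows, never from a script. Its argument "plan" is a list of rows, each a list of 5 numbers: the closure in counts, from 0 (fully open) to 255 (shut), then the shift along the tool's x, y, z in m, then the turn about the tool's z in rad. A call has 1 to 20 rows; each row shifts and turns the commanded pose from where the row before left it, along the tool's axes as they then stand; what a row does not reach is not made up. A row lasts 1/12 s, in which the tool goes at most 41.7 mm and 7.16 degrees, less where a joint would pass 70% of its speed; a pose out of reach is approached as far as the arm can. A call is refused whole if a number of a shift passes 0.0417 or a number of a turn 0.125, either way. A call with a gripper value outside its range is refused whole. The fingers move at their own pace and stop on an object; the grip force is fixed at half the most. Time passes only in rows, so rows that do not move let the fingers close. It gives the time, the measured TCP pose, the force, the opening and the grip force at its end, in the units of the state.
- read_state(): the state, without advancing time (a new reading comes with each control period).
- capture(name): name is "scene" or "top"; returns (picture, depth): 480x640x3 uint8, blue, green, red; 480x640 float32, m along the optical axis (not along the pixel's ray), 0 where there is no reading.
- calibration(name): a dict with "fx", "fy", "cx", "cy" (pixels), "xyz" and "rotation" of the camera in the world. Camera axes: x right, y down, z forward; pixel columns grow to the right and rows downward; lengths in m; the calibration is good to about 2 mm. A picture is of the moment at which its call begins. calibration takes no time and is no camera call.
- hand_in(): hands the job in; it is judged then, once.
The state is a dict: "time_s": time; "joint_positions": joint angles; "qvel": joint speeds; "tau": joint torques, N m; "position": TCP position; "tcp_rot": TCP orientation; "force": force on the tool from outside, world axes, zero at the start; "moment": the same for the moment, N m; "opening": opening from 0.0 (shut) to 1.0 (fully open); "grasp_force": force on a finger pad.
Only numpy, scipy, OpenCV 4.12 (cv2) and the standard library are available. Lean on these libraries where they do the work, as an engineer would, in place of code of your own. Each camera call takes 0.05 s, during which the arm holds its last target. There are 200 camera calls.

### The job

First lift the white and yellow tin out of the spice carousel's way and stand it upright on the round cork trivet, leaving the carousel unturned meanwhile and the mug, pepper mill and bowl alone throughout. Then turn the carousel until the red-lidded jar is squarely at the front, right in line with the blue tongue on the counter. Finish while still gripping the carousel firmly (by a jar, for example), holding it still: do not let go.

Things in the scene. Friction and masses are not known exactly. Their poses are not given: they have to be found in the camera images.
- carousel: Fixed round steel foot of the carousel, 150 mm across. Origin on the vertical turning axis at counter level. Its own -x axis is the front direction, roughly towards the robot: a flat blue tongue, 24 mm wide and 1.4 mm thick, lies on the counter along it, from under the tray out to 215 mm from the axis.
- tray: Turning wooden tray, 196 mm across, 20 to 34 mm above the counter, carrying four fixed jars 90 degrees apart, 65 mm from the axis. Origin on the turning axis at counter level; own -x points to the red-lidded jar, black-lidded ones lie along +x, +y, -y. A knob 20 mm across on the axis reaches 56 mm. Turns freely both ways, over a full turn; light friction (1 N at the jars); stays where left.
- red_lid (a point): Centre of the top of the red lid, 124 mm above the counter, 65 mm from the axis; moves with the tray. All four jars are alike: upright cylinders 42 mm across from the tray up to 124 mm, the upper 28 mm being the lid (one red, three black). They are part of the tray and cannot be pulled out.
- tab_end (a point): Outer end of the flat wooden tab of the tray, 140 mm from the axis, 27 mm above the counter. The tab is 30 mm wide, 14 mm thick, level with the tray and sticks out below the red-lidded jar, in its direction. It would run into the tin at the front.
- front_spot (a point): Fixed point above the blue tongue, 124 mm above the counter and 65 mm from the turning axis: where the centre of the red lid's top is when that jar is exactly at the front.
- tin: Loose upright cylindrical tin, white with a yellow foot and yellow lid, 58 mm across, straight sides from 0 to 102 mm, then a small dark knob 16 mm across up to 112 mm; about 0.25 kg. Origin at the centre of its underside, z up. It starts standing on the blue tongue, its centre about 155 mm from the turning axis.
- trivet: Round cork trivet fixed to the counter, 120 mm across, 6 mm thick, to one side of the carousel. Origin at the centre of its underside (counter level); the tin stands on its top, 6 mm up.
- mug: Loose blue mug, 80 mm across, 90 mm high, origin at the centre of its underside; on the side of the carousel away from the trivet. Leave alone.
- mill: Loose dark wooden pepper mill, 56 mm across, 145 mm high, origin at the centre of its underside; beyond the carousel to one side. Leave alone.
- bowl: Loose green bowl, 110 mm across, 50 mm high, origin at the centre of its underside; beyond the carousel to the other side. Leave alone.
Things that resemble listed ones, but are neither listed nor needed, are in the scene too. Several things look just like the tin: the one meant starts farthest from the robot's base.

How it is judged:
By the outcome, as a careful person would: the job done as asked, in the order asked, and still so for the second after the job is handed in, while the arm keeps its last pose, push and grip.
It also fails if it takes over 72 s, if anything falls off the work surface, if the arm or the gripper's body presses on something with over 40 N, if the wrist force passes 120 N, or if a joint passes its speed limit or range.

## Working session

There is one attempt and no reset: what is moved stays moved. The work goes in short steps, Python scripts to look and compute and a tool call to move; the robot and the scene stay as the last step left them, time stands still between calls to the robot, and variables do not carry over. Pictures are saved under pics/ and viewed, at most 10 in all, crops included, and the job is handed in when it is done.

Besides the shell and the picture viewer there is one more tool, called after "Call:" by a JSON object that holds its "fn" and its "kwargs", one argument or row to a line. send_rows: Moves the arm, as the interface text tells. Its arguments: {"type":"object","properties":{"plan":{"type":"array","items":{"type":"array","items":{"type":"number"}}}},"required":["plan"]}

```bash
mkdir -p pics; ls; python3 - <<'E'
from rig import *
import cv2,numpy as np
print(finger_overhang); s=read_state(); print(s)
for n in("scene","top"):
    p,d=capture(n); cv2.imwrite(f"pics/{n}0.png",p); np.save(f"pics/{n}0.npy",d); print(n,calibration(n))
E
```

```text
pics
0.014
{'time_s': 0.0, 'joint_positions': array([-7.58322740e+01,  3.02780136e+01,  8.21562099e+01, -1.99501858e-03,
        6.76887811e+01, -1.02273136e+01]), 'qvel': array([ 0.03074326,  0.05829376, -0.0398938 ,  0.02261762, -0.04482689,
        0.04397296]), 'tau': array([ 4.93865718e-04, -4.40040386e+01, -1.76590168e+01,  6.33427408e-02,
        5.81970939e-02, -1.71301176e-04]), 'position': array([ 0.25798472, -0.56850123,  0.23558279]), 'tcp_rot': array([[ 9.10714046e-01,  4.13037065e-01, -5.56694698e-04],
       [ 4.13037292e-01, -9.10711752e-01,  2.07364932e-03],
       [ 3.49505623e-04, -2.11843723e-03, -9.99997695e-01]]), 'force': array([-0.23768967, -0.74650289, -0.78468924]), 'moment': array([-0.02326585, -0.0051722 , -0.03448576]), 'grasp_force': 0.0, 'opening': 1.0012623670135725}
scene {'fx': 508.4496481382327, 'fy': 508.4496481382327, 'cx': 314.6151468637063, 'cy': 233.18680815267945, 'xyz': array([ 0.96843452, -0.30965793,  0.86045218]), 'rotation': array([[ 0.58270301,  0.66369643, -0.46900347],
       [ 0.81267637, -0.47855942,  0.33247255],
       [-0.00378518, -0.57488079, -0.81822842]])}
top {'fx': 528.006683097857, 'fy': 528.006683097857, 'cx': 315.31633006420907, 'cy': 240.93777559131397, 'xyz': array([0.44870882, 0.01312514, 1.11276101]), 'rotation': array([[-0.02348174, -0.99600782,  0.08612218],
       [-0.99968662,  0.02264592, -0.01066926],
       [ 0.00867635, -0.08634573, -0.99622745]])}
```

View pics/top0.png

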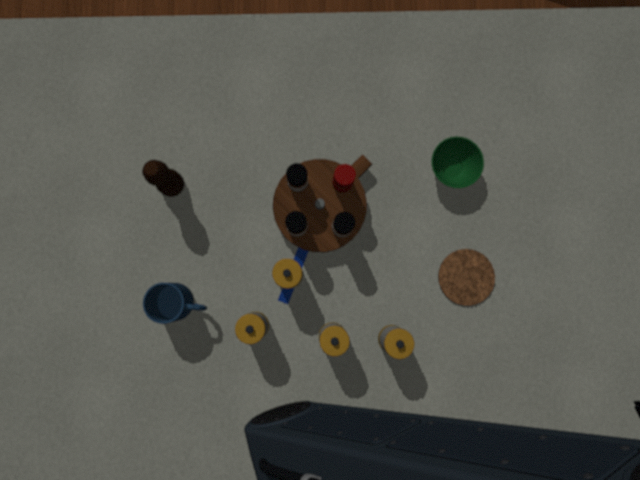

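View pics/scene0.png

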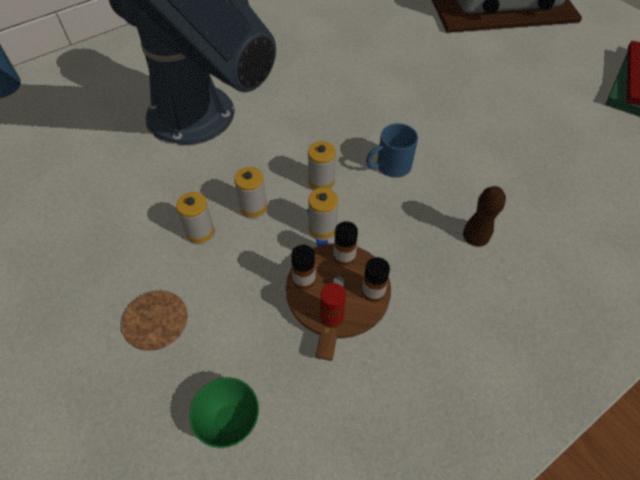

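The top view shows the carousel centre at about (320,203), with the red lid at (344,177) and its tab pointing to (365,162). The blue tongue ends at (286,298), and the tin meant stands on it at (287,273), with three look-alikes nearer the robot. The trivet is at (467,277), the bowl at (457,160) and the mug at (170,303). The scene view agrees: the target tin is at (322,205) and the red lid at (333,300).

```bash
cat > h.py <<'E'
import cv2,numpy as np
from rig import *
def ray(n,uv,z):
    c=calibration(n); uv=np.atleast_2d(uv).astype(float)
    d=np.c_[(uv[:,0]-c['cx'])/c['fx'],(uv[:,1]-c['cy'])/c['fy'],np.ones(len(uv))]@np.array(c['rotation']).T
    o=np.array(c['xyz']); return (o+d*((z-o[2])/d[:,2])[:,None])[:,:2]
def blobs(p,lo,hi,amin=40):
    m=cv2.inRange(cv2.cvtColor(p,cv2.COLOR_BGR2HSV),lo,hi)
    cs,_=cv2.findContours(m,cv2.RETR_EXTERNAL,cv2.CHAIN_APPROX_NONE)
    return [c[:,0,:] for c in cs if cv2.contourArea(c)>=amin]
def circ(n,c,z):   # circle on plane z from the hull of a contour
    q=ray(n,cv2.convexHull(c.reshape(-1,1,2))[:,0,:],z).astype(np.float32)
    (e,ax,_)=cv2.fitEllipse(q) if len(q)>4 else (q.mean(0),(0,0),0); return np.round([*e,*ax],4)
E
python3 - <<'E'
from h import *
for n in("scene","top"):
    p=cv2.imread(f"pics/{n}0.png"); d=np.load(f"pics/{n}0.npy"); print(n)
    for nm,lo,hi,z in(("yellow",(15,140,90),(30,255,255),.102),("red",(0,180,60),(6,255,255),.124),("red2",(172,180,60),(180,255,255),.124),("black",(0,0,0),(180,255,28),.124),("green",(50,100,20),(80,255,255),.05),("blue",(112,150,60),(128,255,255),.0014),("cork",(5,70,75),(16,200,220),.006),("mug",(98,100,20),(112,255,255),.09)):
        for c in blobs(p,lo,hi):
            if cv2.contourArea(c)<9000:
                m=c.mean(0).round(0).astype(int); print(nm,m,cv2.contourArea(c),circ(n,c,z),d[m[1],m[0]])
E
```

```text
scene
yellow [204 237] 56.0 [ 0.4176 -0.1673  0.0263  0.0403] 1.0148125
yellow [257 212] 52.5 [ 0.4259 -0.0586  0.0246  0.0409] 1.0565672
yellow [191 204] 530.0 [ 0.3408 -0.1523  0.0557  0.0591] 0.96170276
yellow [324 197] 555.0 [0.4744 0.0645 0.055  0.0788] 0.96232784
yellow [248 178] 468.5 [ 0.3489 -0.03    0.0551  0.059 ] 0.99771714
yellow [322 152] 412.0 [0.3753 0.1295 0.0544 0.0598] 1.04163
red [334 306] 653.5 [ 0.6744 -0.0658  0.0428  0.0773] 0.82460535
red [635  70] 433.0 [0.6006 0.8516 0.0276 0.2453] 1.2816194
black [376 271] 474.0 [0.6698 0.0288 0.0394 0.0534] 0.8539408
black [302 258] 458.0 [ 0.576  -0.0573  0.0414  0.0538] 0.86684245
black [345 235] 405.5 [0.5799 0.032  0.0405 0.0548] 0.8959165
black [479 217] 511.5 [0.6874 0.2588 0.0339 0.1416] 0.9720731
black [255  62] 901.5 [0.0693 0.1631 0.0748 0.1811] 0.93144614
black [545   4] 119.0 [0.2983 0.9063 0.0381 0.1094] 1.4178416
black [490   6] 171.0 [0.2285 0.7745 0.0378 0.0875] 1.4072016
black [448  10] 223.5 [0.1874 0.6677 0.068  0.2019] 1.4826323
black [172  76] 3639.5 [-0.0939 -0.0103  0.2605  0.5415] 1.0903034
green [
[... 1448 characters left out ...]
] 1.0033877
black [164 179] 662.0 [0.6589 0.2868 0.049  0.0828] 1.0018506
green [457 162] 1949.0 [ 0.6961 -0.2932  0.1043  0.1051] 1.1304686
cork [466 278] 2369.5 [ 0.4622 -0.3134  0.1164  0.1186] 1.1107466
cork [427   6] 128.0 [ 1.0443 -0.2563  0.0432  0.0633] 1.9594685
cork [319   8] 214.0 [ 1.0599 -0.0194  0.0305  0.1793] 1.9525067
cork [258   9] 294.5 [1.0607 0.1084 0.0392 0.1633] 1.9427935
cork [179  10] 328.5 [1.063  0.309  0.0346 0.484 ] 1.9343866
cork [127   8] 279.0 [1.0635 0.4015 0.0372 0.1528] 1.9345461
mug [286 295] 112.5 [0.4343 0.06   0.0251 0.0338] 1.1065699
mug [172 303] 1500.0 [0.4239 0.2805 0.0735 0.1189] 1.0962733
mug [301 256] 111.5 [0.5087 0.0315 0.0229 0.0383] 1.1096311
```

Call:
{"fn": "send_rows", "kwargs": {
  "plan": [
    [0,0.0229,-0.024,0,0],
    [0,0.0229,-0.024,0,0],
    [0,0.0229,-0.024,0,0],
    [0,0.0229,-0.024,0,0],
    [0,0.0229,-0.024,0,0],
    [0,0.0229,-0.024,0,0],
    [0,0.0229,-0.024,0,0],
    [0,0.0229,-0.024,0,0],
    [0,0.0229,-0.024,0,0],
    [0,0.0229,-0.024,0,0],
    [0,0.0229,-0.024,0,0],
    [0,0.0229,-0.024,0,0],
    [0,0.0229,-0.024,0,0],
    [0,0.0229,-0.024,0,0],
    [0,0.0229,-0.024,0,0],
    [0,0.0229,-0.024,0,0],
    [0,0.0229,-0.024,0,0],
    [0,0.0229,-0.024,0,0],
    [0,0.0229,-0.024,0,0],
    [0,0.0229,-0.024,0,0]
  ]
}}

```text
time_s: 1.77
position: [0.477, 0.0589, 0.2363]
tcp_rot: [[0.911, 0.413, -0.001], [0.413, -0.911, 0.0], [-0.001, -0.0, -1.0]]
force: [0.2, -0.4, -0.8]
opening: 0.997
grasp_force: 0.0
```

Call:
{"fn": "send_rows", "kwargs": {
  "plan": [
    [0,0,0,0.0156,0],
    [0,0,0,0.0156,0],
    [0,0,0,0.0156,0],
    [0,0,0,0.0156,0],
    [0,0,0,0.0156,0],
    [0,0,0,0.0156,0],
    [0,0,0,0.0156,0],
    [0,0,0,0.0156,0],
    [0,0,0,0.0156,0],
    [0,0,0,0.0156,0],
    [0,0,0,0,0],
    [255,0,0,0,0],
    [255,0,0,0,0],
    [255,0,0,0,0],
    [255,0,0,0,0],
    [255,0,0,0,0],
    [255,0,0,0,0]
  ]
}}

```text
time_s: 3.18
position: [0.477, 0.0575, 0.0812]
tcp_rot: [[0.911, 0.413, 0.0], [0.413, -0.911, 0.001], [0.001, -0.0, -1.0]]
force: [0.2, 1.2, 3.8]
opening: 0.654
grasp_force: 29.9
```

Call:
{"fn": "send_rows", "kwargs": {
  "plan": [
    [255,0,0,-0.01,0],
    [255,0,0,-0.01,0],
    [255,0,0,-0.02,0],
    [255,0,0,-0.02,0],
    [255,0,0,-0.01,0],
    [255,-0.0119,0.0237,0,0],
    [255,-0.0119,0.0237,0,0],
    [255,-0.0119,0.0237,0,0],
    [255,-0.0119,0.0237,0,0],
    [255,-0.0119,0.0237,0,0],
    [255,-0.0119,0.0237,0,0],
    [255,-0.0119,0.0237,0,0],
    [255,-0.0119,0.0237,0,0],
    [255,-0.0119,0.0237,0,0],
    [255,-0.0119,0.0237,0,0],
    [255,-0.0119,0.0237,0,0],
    [255,-0.0119,0.0237,0,0],
    [255,-0.0119,0.0237,0,0],
    [255,-0.0119,0.0237,0,0]
  ]
}}

```text
time_s: 4.77
position: [0.4615, -0.3147, 0.1501]
tcp_rot: [[0.911, 0.413, -0.001], [0.413, -0.911, 0.001], [-0.001, -0.001, -1.0]]
force: [0.3, -0.1, -3.5]
opening: 0.658
grasp_force: 29.9
```

```bash
python3 - <<'E'
from h import *
s=read_state();print(s['position'],s['force'],s['opening'])
p,_=capture("top");cv2.imwrite("pics/top1.png",p)
p,_=capture("scene");cv2.imwrite("pics/scene1.png",p)
E
```

```text
[ 0.46150808 -0.31469237  0.15005793] [ 0.31536452 -0.10025866 -3.47888756] 0.6584114347130517
```

View pics/scene1.png

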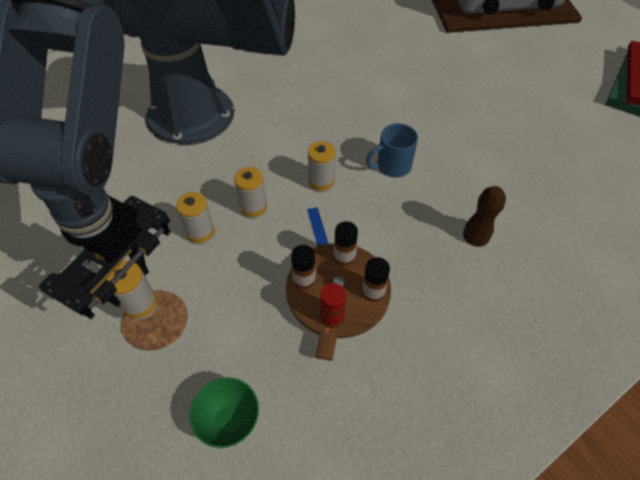

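The tin hangs upright over the trivet at about (140,300). The tongue is now fully visible at (318,225), and the carousel hasn't moved. I'll lower the tin next.

Call:
{"fn": "send_rows", "kwargs": {
  "plan": [
    [255,0,0,0.015,0],
    [255,0,0,0.015,0],
    [255,0,0,0.015,0],
    [255,0,0,0.009,0],
    [255,0,0,0.004,0],
    [255,0,0,0.002,0],
    [255,0,0,0.002,0],
    [255,0,0,0,0],
    [255,0,0,0,0]
  ]
}}

```text
time_s: 5.62
position: [0.4627, -0.3141, 0.0891]
tcp_rot: [[0.911, 0.413, 0.001], [0.413, -0.911, -0.001], [0.0, 0.001, -1.0]]
force: [1.1, -0.1, -3.3]
opening: 0.66
grasp_force: 29.9
```

```bash
python3 - <<'E'
from h import *
for n in("scene","top"):
    p=cv2.imread(f"pics/{n}1.png"); H=cv2.cvtColor(p,cv2.COLOR_BGR2HSV)
    for c in blobs(p,(95,170,40),(130,255,255)):
        m=c.mean(0)
        q=ray(n,c,.0014); 
        if not(.35<q[:,0].mean()<.6 and -.05<q[:,1].mean()<.15): continue
        r=cv2.minAreaRect(q.astype(np.float32)*1000); v=cv2.fitLine(q.astype(np.float32),cv2.DIST_L2,0,.01,.001).ravel()
        print(n,"tongue",q.mean(0),r,np.degrees(np.arctan2(v[1],v[0]))%180,len(c))
    for nm,lo,hi in(("red",(0,180,60),(6,255,255)),("black",(0,0,0),(180,255,28))):
        for c in blobs(p,lo,hi):
            e=circ(n,c,.124)
            if .54<e[0]<.7 and abs(e[1])<.1: print(nm,e,c.min(0),c.max(0))
    for c in blobs(p,(4,60,30),(20,255,200),300): print("wood",c.mean(0).round(),cv2.contourArea(c),circ(n,c,.034))
    v=H[260:300,325:355] if n=="scene" else H[190:218,306:336]
    y,x=np.nonzero((v[...,1]<70)&(v[...,2]>60)); o=(325,260) if n=="scene" else (306,190)
    if len(x): print("knob",len(x),ray(n,[x.mean()+o[0],y.mean()+o[1]],.056))
E
```

```text
scene tongue [0.4643225  0.05412808] ((463.8482666015625, 54.55294418334961), (19.21551513671875, 92.4399642944336), 67.51756286621094) 157.64343 83
red [ 0.6913 -0.0775  0.0327  0.0388] [323 310] [344 324]
red [ 0.6663 -0.0598  0.0411  0.0553] [321 282] [345 312]
black [0.6699 0.0288 0.0394 0.053 ] [365 258] [388 284]
black [ 0.5762 -0.0568  0.0412  0.0534] [292 245] [314 271]
black [0.5799 0.0324 0.0399 0.0543] [336 223] [356 246]
wood [603. 446.] 5222.0 [1.0454 0.3139 0.0102 0.038 ]
wood [154. 321.] 2648.0 [ 0.4787 -0.3142  0.1152  0.1191]
wood [128. 280.] 523.5 [ 0.3761 -0.3173  0.0456  0.0722]
wood [111. 272.] 319.0 [ 0.342  -0.3341  0.0249  0.1183]
wood [337. 295.] 7314.5 [ 0.6284 -0.0199  0.1891  0.248 ]
wood [191. 204.] 615.0 [ 0.2845 -0.138   0.0646  0.07  ]
wood [487. 218.] 755.0 [0.6623 0.3353 0.0572 0.1743]
wood [248. 179.] 549.5 [ 0.2937 -0.0052  0.0639  0.0713]
wood [322. 152.] 493.5 [0.3225 0.1684 0.064  0.0727]
wood [505.  18.] 2171.5 [0.2041 0.9181 0.1782 0.4442]
knob 72 [[ 6.10825123e-01 -8.45355671e-05]]
top tongue [0.47409154 0.0502681 ] ((474.0474853515625, 50.35897445678711), (18.559675216674805, 114.23370361328125), 67.99784851074219) 157.52763 114
red [ 0.6595 -0.0556  0.0389  0.0431] [333 165] [355 185]
black [ 0.5674 -0.0524  0.0382  0.0434] [334 212] [354 234]
black [0.5708 0.0383 0.0387 0.0415] [286 212] [305 233]
black [0.6605 0.0348 0.0378 0.0433] [287 164] [306 186]
wood [334. 341.] 731.5 [ 0.3394 -0.0315  0.0615  0.064 ]
wood [459. 272.] 1070.5 [ 0.4616 -0.3053  0.1155  0.1162]
wood [326. 195.] 6186.5 [ 0.6276 -0.0202  0.1907  0.2362]
wood [316.   6.] 7589.5 [ 1.1057  7.1131  0.0689 15.8964]
knob 52 [[ 0.61835596 -0.01086628]]
```

Call:
{"fn": "send_rows", "kwargs": {
  "plan": [
    [255,0,0,0.001,0],
    [255,0,0,0.001,0],
    [255,0,0,0,0],
    [255,0,0,0,0]
  ]
}}

```text
time_s: 5.95
position: [0.4627, -0.3142, 0.0872]
tcp_rot: [[0.911, 0.413, 0.001], [0.413, -0.911, -0.001], [0.001, 0.001, -1.0]]
force: [0.0, 0.0, 1.1]
opening: 0.658
grasp_force: 29.9
```

Call:
{"fn": "send_rows", "kwargs": {
  "plan": [
    [0,0,0,0,0],
    [0,0,0,0,0],
    [0,0,0,0,0],
    [0,0,0,0,0],
    [0,0,0,-0.01,0],
    [0,0,0,-0.02,0],
    [0,0,0,-0.03,0],
    [0,0,0,-0.03,0],
    [0,0,0,-0.03,0],
    [0,0,0,-0.02,0],
    [0,0,0,-0.01,0]
  ]
}}

```text
time_s: 6.87
position: [0.4635, -0.3149, 0.2405]
tcp_rot: [[0.911, 0.413, 0.005], [0.413, -0.911, -0.005], [0.002, 0.006, -1.0]]
force: [-0.7, -0.8, 0.2]
opening: 0.999
grasp_force: 0.0
```

Call:
{"fn": "send_rows", "kwargs": {
  "plan": [
    [0,0.0239,-0.0128,0,0],
    [0,0.0239,-0.0128,0,0],
    [0,0.0239,-0.0128,0,0],
    [0,0.0239,-0.0128,0,0],
    [0,0.0239,-0.0128,0,0],
    [0,0.0239,-0.0128,0,0],
    [0,0.0239,-0.0128,0,0],
    [0,0.0239,-0.0128,0,0],
    [0,0.0239,-0.0128,0,0],
    [0,0.0239,-0.0128,0,0],
    [0,0.0239,-0.0128,0,0],
    [0,0.0239,-0.0128,0,0]
  ]
}}

```text
time_s: 7.87
position: [0.6602, -0.0542, 0.2359]
tcp_rot: [[0.911, 0.413, -0.002], [0.413, -0.911, 0.0], [-0.001, -0.001, -1.0]]
force: [0.6, -0.3, 0.1]
opening: 1.0
grasp_force: 0.0
```

Call:
{"fn": "send_rows", "kwargs": {
  "plan": [
    [0,0,0,0,-0.1],
    [0,0,0,0,-0.1],
    [0,0,0,0,-0.1],
    [0,0,0,0,-0.1],
    [0,0,0,0,-0.1],
    [0,0,0,0,-0.1],
    [0,0,0,0,-0.1],
    [0,0,0,0,-0.1],
    [0,0,0,0,-0.1],
    [0,0,0,0,-0.1],
    [0,0,0,0,-0.1],
    [0,0,0,0,-0.1],
    [0,0,0,0,-0.1],
    [0,0,0,0,-0.1],
    [0,0,0,0,-0.1],
    [0,0,0,0,-0.1],
    [0,0,0,0,-0.1],
    [0,0,0,0,-0.1],
    [0,0,0,0,-0.1],
    [0,0,0,0,0]
  ]
}}

```text
time_s: 9.53
position: [0.6595, -0.0554, 0.2358]
tcp_rot: [[-0.686, 0.727, -0.002], [0.727, 0.686, 0.0], [0.002, -0.001, -1.0]]
force: [0.0, -0.3, 0.3]
opening: 1.002
grasp_force: 0.0
```

```bash
python3 - <<'E'
from h import *
s=read_state();print(s['time_s'],s['position'],s['tcp_rot'].round(3),s['joint_positions'].round(1))
for n in("scene","top"):
    p,_=capture(n);cv2.imwrite(f"pics/{n}2.png",p)
    for c in blobs(p,(15,140,90),(30,255,255)): print(n,circ(n,c,.108))
E
```

```text
9.5333 [ 0.6594695  -0.05540023  0.23583041] [[-0.686  0.727 -0.002]
 [ 0.727  0.686  0.   ]
 [ 0.002 -0.001 -1.   ]] [-14.5  33.2  76.4  -0.   70.5 -57.8]
scene [ 0.5212 -0.3121  0.0425  0.051 ]
scene [ 0.4645 -0.3134  0.0556  0.0588]
scene [ 0.4316 -0.0654  0.0205  0.037 ]
scene [ 0.3454 -0.1533  0.0548  0.0579]
scene [ 0.3539 -0.0324  0.0546  0.0587]
top [ 0.3377 -0.1495  0.0521  0.0546]
top [0.3749 0.1355 0.0401 0.0529]
top [ 0.4624 -0.3117  0.0543  0.0597]
```

View pics/scene2.png

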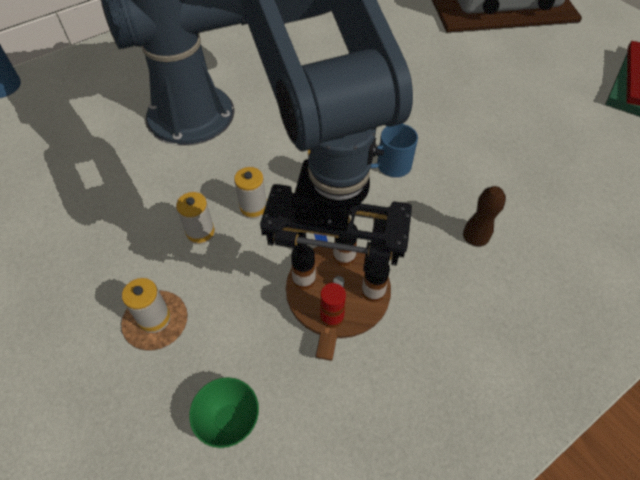

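The tin stands upright on the trivet at pixel (148,305), with its centre within about 2 mm of the trivet's. The gripper is above the red jar. Next I descend and grip it.

Call:
{"fn": "send_rows", "kwargs": {
  "plan": [
    [0,-0.001,0,0.0138,0],
    [0,0,0,0.0138,0],
    [0,0,0,0.0138,0],
    [0,0,0,0.0138,0],
    [0,0,0,0.0138,0],
    [0,0,0,0.0138,0],
    [0,0,0,0.0138,0],
    [0,0,0,0.0138,0],
    [0,0,0,0.0138,0],
    [0,0,0,0.0138,0],
    [0,0,0,0,0],
    [255,0,0,0,0],
    [255,0,0,0,0],
    [255,0,0,0,0],
    [255,0,0,0,0],
    [255,0,0,0,0],
    [255,0,0,0,0],
    [255,0,0,0,0]
  ]
}}

```text
time_s: 11.13
position: [0.6609, -0.0562, 0.099]
tcp_rot: [[-0.685, 0.728, 0.001], [0.728, 0.685, -0.0], [-0.001, 0.0, -1.0]]
force: [0.1, 0.4, -0.9]
opening: 0.557
grasp_force: 0.0
```

```bash
python3 - <<'E'
from h import *
s=read_state();print(s['time_s'],s['position'],s['force'],s['moment'],s['opening'],s['grasp_force']);p=s['position'][:2]-[.616,-.008];print(np.hypot(*p),np.degrees(np.arctan2(p[1],p[0])),s['joint_positions'].round(1))
E
```

```text
11.1333 [ 0.66094331 -0.05624914  0.09897531] [ 0.13290295  0.36053212 -0.92310239] [ 0.0218693  -0.1214712   0.01652975] 0.5567145536350012 0.0
0.06593846063608515 -47.031614550146045 [-14.5  42.5  82.3   0.   55.2 -57.7]
```

Call:
{"fn": "send_rows", "kwargs": {
  "plan": [
    [255,0,0,0,0],
    [255,0,0,0,0],
    [255,0,0,0,0],
    [255,0.0001,-0.00325,0,0.05],
    [255,0.0001,-0.00325,0,0.05],
    [255,0.0003,-0.0065,0,0.1],
    [255,0.0003,-0.0065,0,0.1],
    [255,0.0003,-0.0065,0,0.1],
    [255,0,0,0,0]
  ]
}}

```text
time_s: 11.88
position: [0.6386, -0.0695, 0.0988]
tcp_rot: [[-0.344, 0.939, 0.001], [0.939, 0.344, 0.001], [0.001, 0.001, -1.0]]
force: [1.5, 2.8, 0.1]
opening: 0.475
grasp_force: 30.0
```

```bash
python3 - <<'E'
from h import *
s=read_state();print(s['time_s'],s['position'],s['force'],s['moment'],s['opening'],s['grasp_force']);p=s['position'][:2]-[.616,-.008];print(np.hypot(*p),np.degrees(np.arctan2(p[1],p[0])),s['joint_positions'].round(1))
E
```

```text
11.8833 [ 0.6386465  -0.06954418  0.09877491] [1.49105605 2.83986874 0.0770694 ] [ 0.35362415 -0.21042031 -0.14000357] 0.4746081040069404 30.00268294941634
0.06557857563576609 -69.79782568500323 [-16.2  41.2  85.6   0.1  53.1 -36.4]
```

Call:
{"fn": "send_rows", "kwargs": {
  "plan": [
    [255,0.0003,-0.0065,0,0.1],
    [255,0.0003,-0.0065,0,0.1],
    [255,0.0003,-0.0065,0,0.1],
    [255,0.0003,-0.0065,0,0.1],
    [255,0.0003,-0.0065,0,0.1],
    [255,0.0003,-0.0065,0,0.1],
    [255,0.0003,-0.0065,0,0.1],
    [255,0.0003,-0.0065,0,0.1],
    [255,0.0003,-0.0065,0,0.1],
    [255,0.0003,-0.0065,0,0.1]
  ]
}}

```text
time_s: 12.72
position: [0.5777, -0.0597, 0.0988]
tcp_rot: [[0.603, 0.798, 0.002], [0.798, -0.603, 0.002], [0.002, 0.0, -1.0]]
force: [2.6, 5.6, 1.0]
opening: 0.474
grasp_force: 30.0
```

Call:
{"fn": "send_rows", "kwargs": {
  "plan": [
    [255,0.0003,-0.0065,0,0.1],
    [255,0.0003,-0.0065,0,0.1],
    [255,0.0003,-0.0065,0,0.1],
    [255,0.0003,-0.0065,0,0.1],
    [255,0.0003,-0.0065,0,0.1],
    [255,0.0003,-0.0065,0,0.1],
    [255,0.0003,-0.0065,0,0.1],
    [255,0.0003,-0.0065,0,0.1],
    [255,0,0,0,0],
    [255,0,0,0,0]
  ]
}}

```text
time_s: 13.55
position: [0.553, -0.0162, 0.0988]
tcp_rot: [[0.992, 0.13, 0.003], [0.13, -0.992, 0.001], [0.003, -0.0, -1.0]]
force: [4.0, 6.1, 0.5]
opening: 0.472
grasp_force: 30.0
```

```bash
python3 - <<'E'
from h import *
s=read_state();print(s['time_s'],s['position'],s['force'],s['moment'],s['opening'],s['grasp_force']);p=s['position'][:2]-[.616,-.008];print(np.hypot(*p),np.degrees(np.arctan2(p[1],p[0])),s['joint_positions'].round(1),s['tcp_rot'])
for n in("scene","top"):
    p,_=capture(n);cv2.imwrite(f"pics/{n}3.png",p)
E
```

```text
13.55 [ 0.55299555 -0.01618819  0.09877504] [3.98808069 6.08297635 0.54939554] [ 0.94986697 -0.567107    0.3460211 ] 0.47247452356391284 30.000364556908607
0.0635343024684647 -172.5952198111797 [-13.3  36.1  99.2   0.1  44.5  69.2] [[ 9.91537429e-01  1.29785198e-01  3.05454373e-03]
 [ 1.29783548e-01 -9.91542078e-01  7.33084501e-04]
 [ 3.12385215e-03 -3.30451198e-04 -9.99995066e-01]]
```

View pics/scene3.png

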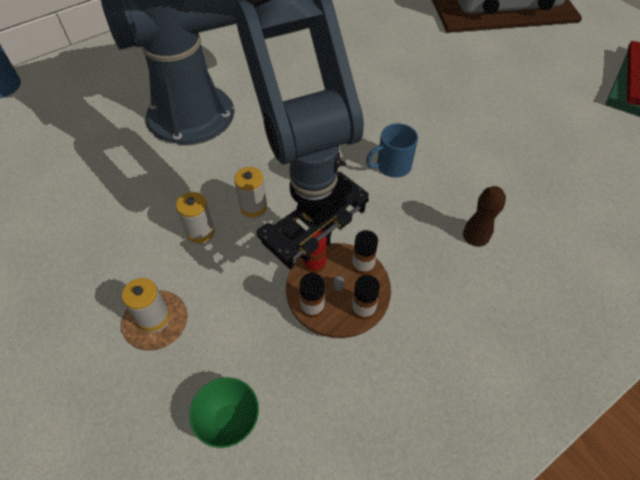

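View pics/top3.png

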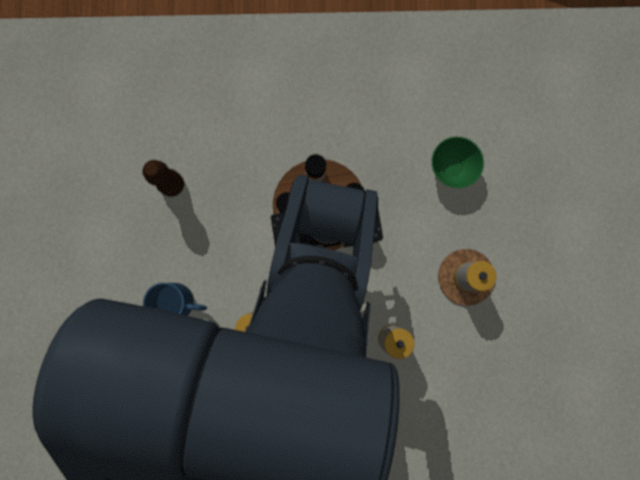

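The scene view shows the red jar gripped at (317,255), with black lids at (312,290), (366,291) and (366,243). About 30° of turn remains. In the top view the tin is on the trivet at (480,277), and the mug, mill and bowl haven't moved.

Call:
{"fn": "send_rows", "kwargs": {
  "plan": [
    [255,0.0003,-0.0065,0,0.1],
    [255,0.0003,-0.0065,0,0.1],
    [255,0.0003,-0.0065,0,0.1],
    [255,0.0003,-0.0065,0,0.1],
    [255,0.0003,-0.0065,0,0.1],
    [255,0,0,0,0],
    [255,0,0,0,0],
    [255,0,0,0,0]
  ]
}}

```text
time_s: 14.32
position: [0.5569, 0.0152, 0.0988]
tcp_rot: [[0.932, -0.361, 0.003], [-0.361, -0.932, 0.001], [0.003, -0.002, -1.0]]
force: [4.0, 6.5, -0.7]
opening: 0.47
grasp_force: 30.0
```

```bash
cat > m.py <<'E'
from h import *
def lids(n,p):
    L=[]
    for nm,lo,hi in(("red",(0,180,60),(6,255,255)),("black",(0,0,0),(180,255,28))):
        for c in blobs(p,lo,hi,150):
            M=cv2.moments(c); q=ray(n,[M['m10']/M['m00'],M['m01']/M['m00']],.110)[0]
            if np.hypot(*(q-[.616,-.008]))<.085 and cv2.contourArea(c)<800: L.append(q); print(n,nm,q.round(4),cv2.contourArea(c))
    L=np.array(L)
    for i in range(len(L)):
        for j in range(i):
            d=L[i]-L[j]
            if np.hypot(*d)>.115: print(" pair len",np.hypot(*d).round(4),"mid",((L[i]+L[j])/2).round(4),"ang",np.degrees(np.arctan2(d[1],d[0])).round(2))
    return L
E
python3 - <<'E'
from m import *
for n in("scene","top"): lids(n,cv2.imread(f"pics/{n}1.png"))
s=read_state();print(s['time_s'],s['position'],s['force'],s['moment'],s['grasp_force']);p=s['position'][:2]-[.616,-.008];print(np.hypot(*p),np.degrees(np.arctan2(p[1],p[0])),s['tcp_rot'][:,0])
for n in("scene","top"):
    p,_=capture(n);cv2.imwrite(f"pics/{n}4.png",p); print("NOW");lids(n,p)
p=cv2.imread("pics/scene4.png"); cv2.imwrite("pics/crop4.png",cv2.resize(p[170:350,240:440],None,fx=3,fy=3))
E
```

```text
scene red [ 0.6611 -0.0547] 535.5
scene black [0.6646 0.035 ] 468.0
scene black [ 0.5691 -0.0527] 452.0
scene black [0.5731 0.039 ] 400.0
 pair len 0.1296 mid [ 0.6168 -0.0088] ang -137.44
 pair len 0.1286 mid [ 0.6171 -0.0078] ang 133.19
top red [ 0.6624 -0.0568] 325.0
top black [ 0.5691 -0.0534] 335.0
top black [0.5724 0.0388] 324.0
top black [0.6633 0.0352] 327.5
 pair len 0.1313 mid [ 0.6174 -0.009 ] ang 133.28
 pair len 0.1293 mid [ 0.6162 -0.0091] ang 43.23
14.3167 [0.55685541 0.01523414 0.09875295] [ 4.00695827  6.48135472 -0.66415895] [ 0.86699347 -0.5499058   0.46714715] 30.00444379169494
0.06354453128141595 158.55329687237486 [ 0.93242776 -0.36134612  0.00273162]
NOW
scene red [0.567  0.0116] 249.5
scene black [ 0.6775 -0.0321] 497.0
scene black [ 0.593  -0.0693] 456.0
scene black [0.6407 0.0515] 434.0
 pair len 0.1189 mid [ 0.6222 -0.0103] ang -21.57
 pair len 0.1299 mid [ 0.6168 -0.0089] ang 68.45
NOW
top black [ 0.6761 -0.0319] 327.5
```

View pics/crop4.png

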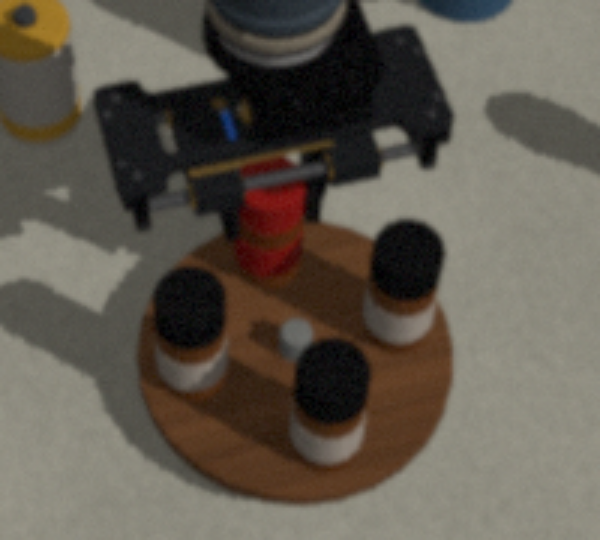

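The crop shows the red jar gripped at crop pixel (270,225) and the black lids clear to see. The lid pair puts the red jar at 158.4°, against 157.6° for the tongue, so I'll trim a little further.

Call:
{"fn": "send_rows", "kwargs": {
  "plan": [
    [255,0,-0.0009,0,0.014],
    [255,0,0,0,0],
    [255,0,0,0,0],
    [255,0,0,0,0]
  ]
}}

```text
time_s: 14.75
position: [0.5572, 0.0161, 0.0988]
tcp_rot: [[0.927, -0.374, 0.003], [-0.374, -0.927, 0.001], [0.003, -0.002, -1.0]]
force: [4.8, 6.7, -1.0]
opening: 0.475
grasp_force: 30.0
```

```bash
python3 - <<'E'
from m import *
s=read_state();print(s['time_s'],s['force'],s['grasp_force'],s['qvel'].round(2));p=s['position'][:2]-[.6168,-.0087];print(np.hypot(*p),np.degrees(np.arctan2(p[1],p[0])),s['tcp_rot'][:,0])
for i in range(3):
    p,_=capture("scene"); lids("scene",p)
p,_=capture("top");q=lids("top",p)
for c in blobs(p,(15,140,90),(30,255,255)): print(circ("top",c,.108))
for x in q: d=[.6168,-.0087]-x; print(np.degrees(np.arctan2(d[1],d[0])))
E
```

```text
14.75 [ 4.78517924  6.6987625  -0.99575313] 30.005363998934627 [ 0.01 -0.03 -0.01 -0.09 -0.09 -0.12]
0.0645320648105414 157.43243475421372 [ 0.92722585 -0.37449222  0.00279336]
scene red [0.5669 0.0122] 255.0
scene black [ 0.677  -0.0332] 497.5
scene black [ 0.5923 -0.069 ] 460.0
scene black [0.6414 0.0512] 434.0
scene black [ 0.5422 -0.0094] 163.5
 pair len 0.1192 mid [ 0.622  -0.0105] ang -22.42
 pair len 0.1299 mid [ 0.6169 -0.0089] ang 67.75
 pair len 0.1369 mid [ 0.6096 -0.0213] ang 170.0
 pair len 0.1163 mid [0.5918 0.0209] ang -148.57
scene red [ 0.5933 -0.0113] 150.0
scene red [0.5666 0.0122] 255.0
scene black [ 0.6769 -0.0332] 498.5
scene black [ 0.592 -0.069] 458.5
scene black [0.6416 0.0512] 431.5
scene black [ 0.5428 -0.01  ] 159.0
 pair len 0.1193 mid [ 0.6218 -0.0105] ang -22.36
 pair len 0.13 mid [ 0.6168 -0.0089] ang 67.58
 pair len 0.1361 mid [ 0.6099 -0.0216] ang 170.17
 pair len 0.1162 mid [0.5922 0.0206] ang -148.24
scene red [0.5672 0.0124] 249.5
scene black [ 0.6771 -0.0332] 498.5
scene black [ 0.5922 -0.069 ] 463.0
scene black [0.6414 0.0514] 430.0
scene black [ 0.543  -0.0097] 152.5
 pair len 0.1189 mid [ 0.6221 -0.0104] ang -22.55
 pair len 0.1301 mid [ 0.6168 -0.0088] ang 67.76
 pair len 0.1361 mid [ 0.6101 -0.0214] ang 170.05
 pair len 0.1158 mid [0.5922 0.0209] ang -148.16
top black [ 0.5622 -0.0734] 444.0
top black [ 0.6758 -0.0327] 323.0
 pair len 0.1207 mid [ 0.619 -0.053] ang 19.71
[ 0.3388 -0.1497  0.0538  0.0551]
[ 0.4628 -0.3119  0.0544  0.0591]
49.83711749001695
157.8777798209783
```

The red jar now reads 157.7°, against 157.6° for the tongue. The grip is firm and the arm is at rest, so I'm handing in.

```bash
python3 -c "
from rig import hand_in
print(hand_in())"
```

```text
the job is handed in; nothing more can be done
None
```

I stood the tin upright on the trivet, then turned the carousel until the red-lidded jar was at the front, within about 0.2° of the tongue as measured from the images; I handed in at about 15 s, still gripping that jar at 30 N.

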